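Seat the loose tube stopper and start the shaker

ROBOT

A 7-joint arm with a two-finger parallel gripper is mounted at the origin on the work surface. World frame = base frame: x ahead of the robot, y to its left, z up, the work surface at z = 0. Lengths are in m, angles in rad, forces in N, time in s.
With the tool pointing down it reaches from about 0.35 to 0.9 m from the base axis. Payload 19.9 kg.
Tool frame: the origin (TCP) lies between the finger pads; the fingertips stand 19 mm ahead of it and the grasp point (between the pads) is the TCP; z points along the fingers, y is the line along which they close (so a half turn about z gives the same grasp; the last joint's range is limited). The gripper opens to 94 mm and grips with 3 to 60 N. Pads are 16 mm wide; open, the fingers measure 119 mm over their backs; the gripper's body (75 mm by 177 mm) begins 78 mm behind the grasp point.
Start: joints at [1.196, 0.417, -0.01, 1.614, 0.005, 1.111, -0.053], TCP at [0.204, -0.591, 0.224] pointing down, gripper open.
Joint ranges: [-2.81, 2.81], [-0.39, 2.02], [-1.27, 1.25], [0.06, 2.57], [-1.19, 4.33], [0.19, 2], [-2.82, 2.82]. Speed limits (rad/s): [1.89, 1.89, 2.39, 2.39, 3.01, 3.01, 3.01].

INTERFACE

Orientations are given as a 3x3 rotation matrix whose columns are the frame's x, y, z axes.
In Python, from rig import robot gives the robot as it stands. Calls block until the motion is done:
- robot.move_ptp(position, orientation): joint-space move of the TCP to a pose.
- robot.move_linear(position, velocity=0.15, frame=None, threshold=None): straight line of the TCP; frame=None keeps the orientation; velocity is the mean speed in m/s. With threshold (N) it stops when the force on the tool has changed by that much, and returns True; else False.
- robot.goto_joints(angles): joint-space move.
- robot.gripper_to(opening): finger opening in m; the grip force is fixed at half the most; returns when the fingers have stopped.
- robot.pause(seconds).
- robot.ik(position, orientation): joint angles nearest the present ones, or None.
- robot.get_state(): the state.
- robot.grab_frame(name): name is "scene" or "top" or "wrist"; returns the picture (480x640x3 uint8, red, green, blue); there is no depth.
- robot.camera_info(name): a dict with "fx", "fy", "cx", "cy" (pixels), "dist" ([k1, k2, p1, p2, k3] as OpenCV has them; the pictures are not rectified), "rvec" (rotation vector, rad) and "tvec" (3), from world to camera coordinates, as OpenCV has them. Camera axes: x right, y down, z forward; pixel columns grow to the right and rows downward; lengths in m; the calibration is good to about 2 mm. A picture is of the moment at which its call begins: read the wrist's pose just before it. camera_info takes no time and is no camera call; for the wrist camera it gives the pose at the moment of the call.
A pose or a line that the arm cannot do raises robot.PlanningError and nothing moves.
- robot.sign_off(): hands the job in; it is judged then, once.
The state is a dict: "time": time; "qpos": joint angles; "joint_vel": joint speeds; "effort": joint torques, N m; "ee_pos": TCP position; "tool_rot": TCP orientation; "force": force on the tool from outside, world axes, zero at the start; "moment": the same for the moment, N m; "opening": finger opening in m; "grasp_force": force on a finger pad.
Only numpy, scipy, OpenCV 4.12 (cv2) and the standard library are available. Lean on these libraries where they do the work, as an engineer would, in place of code of your own. Each camera call takes 0.05 s, during which the arm holds its last target. There are 200 camera calls.

TASK

Get the sample shaker going: with your fingertips, gently press the green stopper that stands proud down fully home into its tube, then press the green start button on the control box all the way in, let it come back out and withdraw. Only press: do not lift any tube, and leave the orange-red-capped tubes, the red and yellow buttons, the wipes box and the marker alone.

Things in the scene. Friction and masses are not known exactly. Their poses are not given: they have to be found in the camera images.
- shaker: Beige sample shaker fixed to the desk, 200 (x) x 220 (y) x 60 mm, with the rack on its aluminium platform. Origin: centre of its underside on the desk. It may stand left or right of the robot's centre line, the control box on the other side.
- rack: Black tube rack fixed on the shaker, 110 (x) x 160 (y) x 40 mm, underside 60 mm above the desk. Six sockets, 34 mm deep, in two rows: at x = -25 and +25 mm, y = -50, 0 and +50 mm in its frame; five hold a tube, one is empty. Origin: centre of its underside; z up.
- tube_green: Clear sample tube, 16 mm diameter, 65 mm long, with a white label and a green stopper, standing loose with about 0.5 mm play in a rack socket (which socket varies). Origin: centre of its underside, 66 mm above the desk; z along the tube. Press its stopper but do not lift the tube. More than 40 N on it counts as rough.
- stopper (a joint): How far the green stopper is pushed in (m): 0 = 10 mm proud of home, 0.010 = fully home with its rim on the tube. Starts between 0 and 0.003. Slides straight down with a steady drag of about 3 N, does not spring back, and stops hard at home.
- stopper_top (a point): Centre of the flat top of the green stopper (disc of 19 mm diameter, 14 mm tall, white plug visible below it while proud). When home it is 79 mm above the tube's origin, 145 mm above the desk.
- tube_a: Bystander sample tube, same tube as the green one but its orange-red stopper is already fully home and cannot move: flat stopper top 79 mm above the origin. Loose in the rack; leave it alone. Origin: centre of the underside; z up.
- tube_b: Bystander sample tube, same tube as the green one but its orange-red stopper is already fully home and cannot move: flat stopper top 79 mm above the origin. Loose in the rack; leave it alone. Origin: centre of the underside; z up.
- tube_c: Bystander sample tube, same tube as the green one but its orange-red stopper is already fully home and cannot move: flat stopper top 79 mm above the origin. Loose in the rack; leave it alone. Origin: centre of the underside; z up.
- tube_d: Bystander sample tube, same tube as the green one but its orange-red stopper is already fully home and cannot move: flat stopper top 79 mm above the origin. Loose in the rack; leave it alone. Origin: centre of the underside; z up.
- control_box: Beige control box of the shaker, fixed to the desk, 90 (x) x 190 (y) x 40 mm, grey top face with three buttons in black housings in a row along its y. Origin: centre of its underside.
- start_base: The green push button that starts the shaker on the control box: housing and round cap together. Origin: centre of the housing's underside, on the box's top face (40.5 mm above the table); z up. The three buttons stand in one row 60 mm apart along the box; which colour is in which place varies.
- start (a joint): Travel of the green start button (m): 0 out, 0.006 fully in. It springs back when released; fully in takes about 5 N.
- start_top (a point): Centre of the top of the green start button's cap (28 mm diameter), moves down with it; the cap moves straight down.
- stop_base: The red push button (stop) on the control box: housing and round cap together. Origin: centre of the housing's underside, on the box's top face (40.5 mm above the table); z up. The three buttons stand in one row 60 mm apart along the box; which colour is in which place varies. Leave alone.
- stop (a joint): Travel of the red button (m), 0 out, 0.006 in; must stay out.
- timer_base: The yellow push button (timer) on the control box: housing and round cap together. Origin: centre of the housing's underside, on the box's top face (40.5 mm above the table); z up. The three buttons stand in one row 60 mm apart along the box; which colour is in which place varies. Leave alone.
- timer (a joint): Travel of the yellow button (m), 0 out, 0.006 in; must stay out.
- wipes_box: Loose green carton of wipes with a white band, 110 (x) x 120 (y) x 75 mm, at the robot's right. Origin: centre of its underside. Bystander.
- marker: Loose white marker with a blue cap, 135 mm long along x, 15 mm thick, lying at the robot's left. Origin: on its underside, 60 mm from the white end. Bystander.

How it is judged:
By the outcome, as a careful person would: the job done as asked, in the order asked, and still so for the second after the job is handed in, with the robot touching nothing.
It also fails if it takes over 45 s, if anything falls off the work surface, if the arm or the gripper's body presses on something with over 40 N, if the wrist force passes 120 N, or if a joint passes its speed limit or range.

## Working session

There is one attempt and no reset: what is moved stays moved. The work goes in short steps, each a Python script; the robot and the scene stay as the last script left them, time stands still between calls to the robot, and variables do not carry over. Pictures are saved under pics/ and viewed, at most 10 in all, crops included, and the job is handed in when it is done.

```bash
mkdir -p pics; ls; python3 - <<'E'
from rig import robot
import cv2
for n in ("top","scene"):
    cv2.imwrite(f"pics/{n}0.png",robot.grab_frame(n)[:,:,::-1]); print(n,robot.camera_info(n))
s=robot.get_state();print(s["time"],s["ee_pos"],s["tool_rot"],s["opening"],s["force"])
E
```

```text
pics
top {'fx': 573.6553732667877, 'fy': 573.6553732667877, 'cx': 324.4953137513282, 'cy': 232.3442663931593, 'dist': array([-0.0713672,  0.       ,  0.       ,  0.       ,  0.       ]), 'rvec': array([ 2.18450221, -2.13245838,  0.11671903]), 'tvec': array([-0.01799765,  0.51302148,  1.445961  ])}
scene {'fx': 485.2401385000896, 'fy': 485.2401385000896, 'cx': 312.9561433268501, 'cy': 237.31043703705666, 'dist': array([-0.03085823,  0.        ,  0.        ,  0.        ,  0.        ]), 'rvec': array([ 1.66688873,  2.1438218 , -0.6243602 ]), 'tvec': array([ 0.16576131, -0.36456088,  1.39240482])}
0.1 [ 0.20405533 -0.59041714  0.22390606] [[ 9.45130321e-01  3.26693242e-01 -4.48897248e-04]
 [ 3.26693535e-01 -9.45129808e-01  9.90493419e-04]
 [-1.00678664e-04 -1.08279719e-03 -9.99999409e-01]] 0.09398341334120033 [ 0.35384261 -0.37907285 -0.16922227]
```

View pics/top0.png

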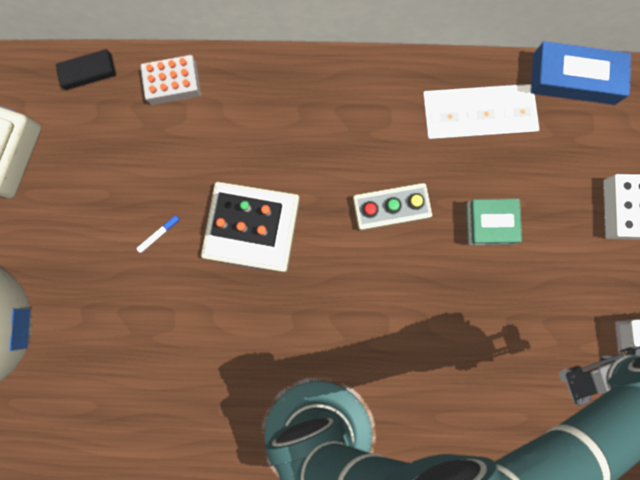

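View pics/scene0.png

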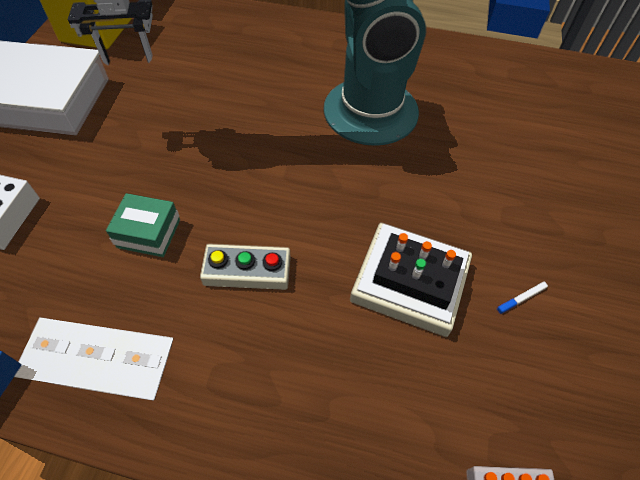

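The top view shows the green stopper at about (245,206), in the middle of the far row, with the empty socket at (227,205). The start button is the middle one, at (394,205). The scene view agrees: stopper (421,264), start button (245,258). Next I'll get the green centroids in both views, triangulate them and check the heights.

```bash
cat > h.py <<'E'
import cv2, numpy as np
def ray(ci,uv):
    K=np.array([[ci["fx"],0,ci["cx"]],[0,ci["fy"],ci["cy"]],[0,0,1]])
    p=cv2.undistortPoints(np.array([[uv]],float),K,ci["dist"])[0,0]
    R=cv2.Rodrigues(ci["rvec"])[0]; t=np.ravel(ci["tvec"])
    return -R.T@t, R.T@np.array([p[0],p[1],1])
def plane(ci,uv,z):
    o,d=ray(ci,uv); return o+d*(z-o[2])/d[2]
def tri(rays):
    A=[];b=[]
    for o,d in rays:
        d=d/np.linalg.norm(d);P=np.eye(3)-np.outer(d,d);A.append(P);b.append(P@o)
    return np.linalg.lstsq(np.vstack(A),np.hstack(b),rcond=None)[0]
def green(img,c,r,lo=(50,120,60),hi=(80,255,255)):
    m=cv2.inRange(cv2.cvtColor(img,cv2.COLOR_RGB2HSV),lo,hi)
    w=np.zeros_like(m);cv2.circle(w,tuple(map(int,c)),r,255,-1);m&=w
    ys,xs=np.nonzero(m);return (xs.mean(),ys.mean()) if len(xs) else None,len(xs),((xs.min(),xs.max(),ys.min(),ys.max()) if len(xs) else None)
E
python3 - <<'E'
import cv2,numpy as np
from rig import robot
from h import *
T,S=robot.camera_info("top"),robot.camera_info("scene")
ti,si=[cv2.imread(f"pics/{n}0.png")[:,:,::-1].copy() for n in("top","scene")]
for n,a,b,z in(("stopper",(245,206),(421,264),.150),("start",(394,205),(245,258),.065)):
    ga,gb=green(ti,a,13),green(si,b,13);print(n,ga,gb)
    print(tri([ray(T,ga[0]),ray(S,gb[0])]).round(4),plane(T,ga[0],z).round(4),plane(S,gb[0],z).round(4))
for n,uv,z in(("o1",(266,210),.145),("o2",(222,222.5),.145),("o3",(262,230),.145),("red",(371,209),.065),("yel",(417,200.5),.065)):
    print(n,plane(T,uv,z).round(4))
E
```

```text
stopper ((np.float64(244.01960784313727), np.float64(204.52941176470588)), 51, (np.int64(240), np.int64(248), np.int64(201), np.int64(208))) ((np.float64(420.18888888888887), np.float64(263.4222222222222)), 90, (np.int64(415), np.int64(425), np.int64(259), np.int64(268)))
[0.5617 0.1862 0.1484] [0.5614 0.1864 0.15  ] [0.5628 0.1856 0.15  ]
start ((np.float64(392.1641791044776), np.float64(203.52238805970148)), 67, (np.int64(388), np.int64(398), np.int64(199), np.int64(209))) ((np.float64(244.05925925925925), np.float64(257.65185185185186)), 135, (np.int64(238), np.int64(250), np.int64(252), np.int64(264)))
[ 0.5877 -0.1767  0.0599] [ 0.5865 -0.175   0.065 ] [ 0.5906 -0.1764  0.065 ]
o1 [0.5502 0.1341 0.145 ]
o2 [0.5178 0.2381 0.145 ]
o3 [0.502  0.1419 0.145 ]
red [ 0.5712 -0.1217  0.065 ]
yel [ 0.5958 -0.2378  0.065 ]
```

Heights (0.148 and 0.060) and spacings (97 mm over two rack sockets, about 60 mm between buttons) match the given sizes. I'll close the fingers, go above the stopper and look with the wrist camera.

```bash
cat >> h.py <<'E'
def down(yaw):
    c,s=np.cos(yaw),np.sin(yaw); return np.array([[c,s,0],[s,-c,0],[0,0,-1.]])
E
python3 - <<'E'
import cv2
from rig import robot
from h import *
robot.gripper_to(0.0)
robot.move_ptp([.562,.186,.27],down(-.162))
ci=robot.camera_info("wrist");cv2.imwrite("pics/w1.png",robot.grab_frame("wrist")[:,:,::-1])
np.save("w1.npy",ci,allow_pickle=True)
s=robot.get_state();print(s["time"],s["ee_pos"],s["opening"],s["force"]);print(ci)
E
```

```text
4.575 [0.56221156 0.18539694 0.26988776] 0.0005237904000160156 [-0.15384182  0.23875769 -1.17989087]
{'fx': 379.8653095342907, 'fy': 379.8653095342907, 'cx': 310.18938916734453, 'cy': 240.08590147015633, 'dist': array([-0.0101419,  0.       ,  0.       ,  0.       ,  0.       ]), 'rvec': array([-1.92199914,  2.26077315,  0.28371882]), 'tvec': array([0.27386028, 0.47019988, 0.56472814])}
```

View pics/w1.png

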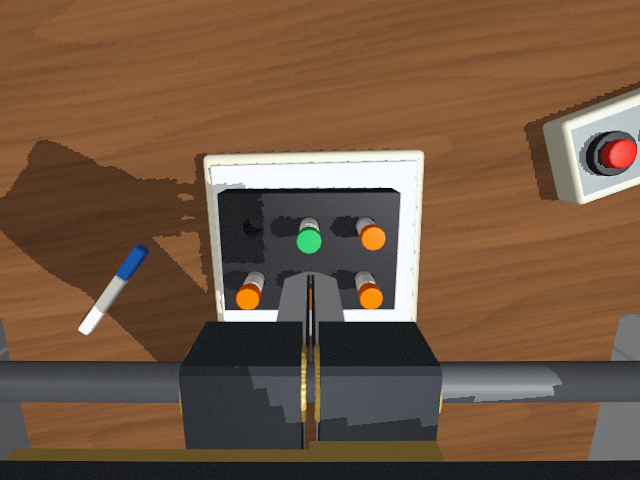

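The wrist view shows the green disc centred near (309,240), with its white plug visible behind it at (309,222). The fingertips aim just short of it. I'll locate the disc from this view and check its spacing to the orange neighbour.

```bash
python3 - <<'E'
import cv2
from h import *
ci=np.load("w1.npy",allow_pickle=True).item()
T=__import__("rig").robot.camera_info("top")
im=cv2.imread("pics/w1.png")[:,:,::-1].copy()
g=green(im,(309,240),22);print(g)
for z in(.149,.152,.155):print(z,plane(ci,g[0],z).round(4))
G=[plane(ci,u,.145) for u in((373,237),(249,297),(370,297))];print(np.round(G,4))
# rack frame fit: known sockets relative to centre, green at (25,0)
print("spacing",np.linalg.norm(G[1]-G[2]),np.linalg.norm(G[0]-G[2]))
d=G[1]-G[2];print("yaw",np.arctan2(-d[0],d[1]))
a=plane(T,(244.02,204.53),.152)
print(tri([ray(ci,g[0]),ray(T,(244.02,204.53))]).round(4))
print("midpred",((G[1]+G[2])/2+(G[0]-G[2])).round(4))
E
```

```text
((np.float64(308.5121951219512), np.float64(239.87054409005628)), 533, (np.int64(296), np.int64(321), np.int64(227), np.int64(253)))
0.149 [0.5607 0.1872 0.149 ]
0.152 [0.5614 0.1871 0.152 ]
0.155 [0.5622 0.187  0.155 ]
[[0.5539 0.1376 0.145 ]
 [0.5204 0.2427 0.145 ]
 [0.5046 0.146  0.145 ]]
spacing 0.09794637231021064 0.050008552332118414
yaw -0.16145341796236454
[0.5612 0.1867 0.1507]
midpred [0.5618 0.1859 0.145 ]
```

The stopper is at (0.5615, 0.1868), and three estimates agree within 1 mm. I'll press slowly with a force threshold.

```bash
python3 - <<'E'
import cv2
from rig import robot
from h import *
x,y=.5615,.1868
def st(l):
    s=robot.get_state();print(l,round(s["time"],2),s["ee_pos"].round(4),s["force"].round(2))
robot.move_linear([x,y,.183],velocity=.1);st("above")
hit=robot.move_linear([x,y,.160],velocity=.012,threshold=10);st(hit)
robot.move_linear([x,y,.20],velocity=.06);st("up")
robot.move_linear([x-.07,y,.24],velocity=.15)
np.save("w2.npy",robot.camera_info("wrist"),allow_pickle=True)
f=robot.grab_frame("wrist");cv2.imwrite("pics/w2.png",f[:,:,::-1])
st("look")
E
```

```text
above 5.59 [0.5618 0.187  0.1836] [0.04 0.76 0.83]
True 7.02 [0.5619 0.1871 0.1643] [-0.98 -0.84  7.88]
up 7.77 [0.5614 0.1867 0.1998] [-0.15 -0.87 -0.77]
look 8.5 [0.492  0.1864 0.2395] [-0.17  0.17  0.04]
```

View pics/w2.png

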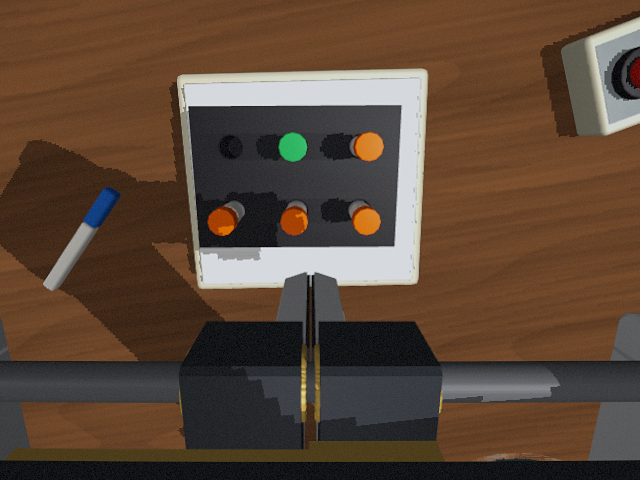

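The stopper now shows no white plug, (292,147), and the tubes are undisturbed. The press stopped at a tip height of 0.1453, against 0.145 for home. A second, slightly firmer press (well under 40 N) will confirm the hard stop.

```bash
python3 - <<'E'
import cv2
from rig import robot
from h import *
x,y=.5615,.1868
def st(l):
    s=robot.get_state();print(l,round(s["time"],2),s["ee_pos"].round(4),s["force"].round(2))
robot.move_linear([x,y,.20],velocity=.15)
robot.move_linear([x,y,.170],velocity=.06);st("above")
hit=robot.move_linear([x,y,.160],velocity=.01,threshold=18);st(hit)
robot.move_linear([x,y,.20],velocity=.06)
robot.move_linear([x,y,.25],velocity=.2);st("up")
# now over to the start button
robot.move_ptp([.55,-.176,.20],down(.20))
np.save("w3.npy",robot.camera_info("wrist"),allow_pickle=True)
f=robot.grab_frame("wrist");cv2.imwrite("pics/w3.png",f[:,:,::-1]);st("look")
E
```

```text
above 9.83 [0.5615 0.1869 0.17  ] [ 0.08  0.48 -0.14]
True 10.51 [0.5621 0.1872 0.1642] [-1.02  0.47  8.08]
up 11.67 [0.5616 0.1868 0.2503] [ 0.33 -0.38 -0.33]
look 13.09 [ 0.5504 -0.1746  0.2001] [-0.04  0.58  0.06]
```

View pics/w3.png

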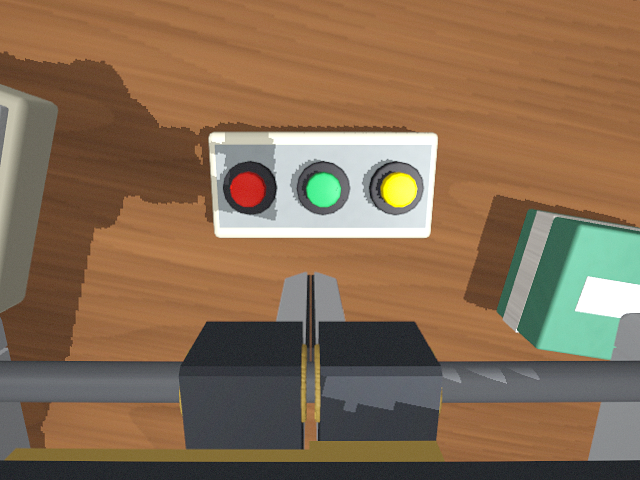

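The second press hit the same stop (0.1642) at once, so the stopper is home. The wrist view shows the green cap at about (324,189) between red (247,189) and yellow (399,189). I'll locate it and press.

```bash
python3 - <<'E'
import cv2
from rig import robot
from h import *
ci=np.load("w3.npy",allow_pickle=True).item();T,S=robot.camera_info("top"),robot.camera_info("scene")
g=green(cv2.imread("pics/w3.png")[:,:,::-1].copy(),(324,189),22);print(g)
r=ray(ci,g[0])
print(tri([r,ray(T,(392.9,204)),ray(S,(244.06,257.65))]).round(4))
for z in(.055,.06,.065):
    G=[plane(ci,u,z) for u in(g[0],(247,189),(399,189))];print(z,G[0].round(4),"red-yellow",np.linalg.norm(G[1]-G[2]).round(4))
E
```

```text
((np.float64(323.02757916241063), np.float64(189.25331971399387)), 979, (np.int64(306), np.int64(340), np.int64(172), np.int64(206)))
[ 0.5866 -0.1776  0.0581]
0.055 [ 0.5859 -0.177   0.055 ] red-yellow 0.1225
0.06 [ 0.5864 -0.1767  0.06  ] red-yellow 0.1205
0.065 [ 0.587  -0.1765  0.065 ] red-yellow 0.1185
```

```bash
python3 - <<'E'
import cv2
from rig import robot
from h import *
x,y=.5865,-.1768
def st(l):
    s=robot.get_state();print(l,round(s["time"],2),s["ee_pos"].round(4),s["force"].round(2))
robot.move_linear([x,y,.12],velocity=.12)
robot.move_linear([x,y,.092],velocity=.06);st("above")
c=robot.move_linear([x,y,.070],velocity=.012,threshold=2);st(("contact",c))
h=robot.move_linear([x,y,.058],velocity=.012,threshold=15);st(("in",h))
robot.pause(.2);st("held")
robot.move_linear([x,y,.12],velocity=.06)
robot.move_linear([x-.05,y,.20],velocity=.15);robot.pause(.3);st("out")
a,b=robot.grab_frame("wrist"),robot.grab_frame("scene")
cv2.imwrite("pics/end.png",np.hstack([cv2.resize(a,(400,300)),cv2.resize(b,(400,300))])[:,:,::-1])
E
```

```text
above 14.59 [ 0.5865 -0.1767  0.0919] [-0.74 -0.52 -0.25]
('contact', True) 15.65 [ 0.5864 -0.1768  0.0796] [1.82 0.61 2.13]
('in', True) 16.35 [ 0.5865 -0.1768  0.0757] [-2.74  0.25 12.52]
held 16.55 [ 0.5866 -0.1768  0.0757] [-4.13 -0.17 12.41]
out 18.52 [ 0.5365 -0.1765  0.1995] [-0.3  -1.55 -0.2 ]
```

View pics/end.png

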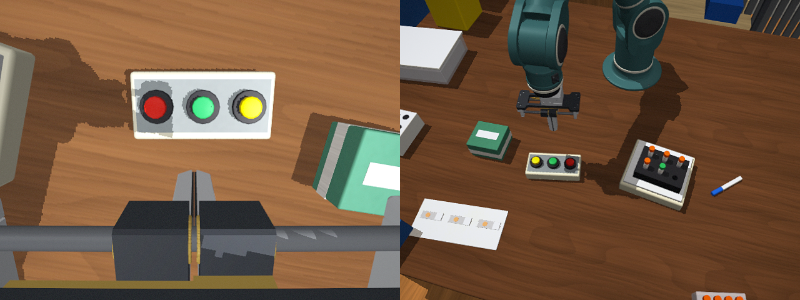

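The button was held against its stop at 12.4 N (full travel needs about 5 N) and has come back out. The picture shows the green cap at (203,106) level with the others and nothing else moved. Handing in.

```bash
python3 -c "
from rig import robot
print(robot.sign_off())"
```

```text
the job is handed in; nothing more can be done
None
```

The green stopper is pressed fully home, the green start button was pressed all the way in and came back out, and the arm is withdrawn clear; the job was handed in at about 18.6 s on the robot's clock, with no verdict returned.

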